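Slide a joystick base down the switch tester's guide lane

TASK

With the fingertips, push the black joystick base down the guide lane until it sits fully home against the end stop with the silver switch plunger pressed in; neither the base nor your fingers may touch an orange rail, and the base must not be lifted or touched on its shaft. Then press the green test button all the way down and let it go. Leave the red button, the scrap bin and the loose parts on the bench alone.

Things in the scene. Friction and masses are not known exactly. Their poses are not given: they have to be found in the camera images.
- joystick: black plastic joystick base: a box 90 x 90 mm, 40 mm high, a 2 mm steel plate and a short shaft on top; 0.3 to 0.65 kg, too wide to grip. Origin: centre of its underside. Its x points down the lane (within 0.1 rad at the start), so the back face to push on lies 45 mm behind the origin along -x. It slides with dry friction of a few N.
- shaft: steel shaft stub on the joystick base, 12 mm across, 24 mm tall; origin: centre of its foot, 42 mm above the base's underside, so its tip is 66 mm above the lane's floor. Not to be touched.
- lane: fixed aluminium floor plate, 360 x 170 x 8 mm, on a 3 mm mat. Origin: centre of its underside. x points down the lane from the open mouth to the end stop, z up; the base slides on its top (z = 8 mm). A base fully home has its origin at lane x = 85 mm; at the start it is at x = -115 to -75 mm, within 3 mm of the middle line, its nose already between the rails.
- rail_left: orange guide rail on the lane's +y side, 230 x 12 mm, 18 mm high; origin: centre of its underside, at lane x = 15, y = 62 mm, on the lane's floor; axes as the lane. Inner face at lane y = 56 mm (112 mm free width, 11 mm each side of a centred base), top at lane z = 26 mm.
- rail_right: orange guide rail on the lane's -y side, mirror image of rail_left: origin at lane x = 15, y = -62 mm, inner face at lane y = -56 mm.
- plunger (a joint): travel in m of the silver switch plunger, which sticks out 10 mm from the end stop's face towards the mouth, at lane z = 30 mm (16 mm wide, 10 mm high): 0 = out, 0.010 = pushed flush with the stop by the base. Weak spring (under 0.5 N), which does not push the base back.
- plunger_face (a point): centre of the plunger's front face (towards the lane's mouth). The dark end stop around it, 80 mm wide, top at lane z = 42 mm, has its face at lane x = 130 mm; the silver switch body sits behind it.
- test (a joint): travel in m of the green test button: 0 up, 0.006 fully down (about 4 N, springs back).
- test_top (a point): centre of the top of the green button's cap (32 mm across), pressed straight down; it stands in a fixed black housing on the mat to the left of the lane. Green and red change places.
- reset (a joint): travel in m of the red button, 0 up; not to be pressed.
- reset_top (a point): centre of the top of the red button's cap, same form as the green one; not to be pressed.
- bin_rim (a point): middle of the rim, on the side away from the hinge (nearest the mat), of the tilting steel scrap-board bin at the right of the table (190 x 230 x 160 mm, hinged at its base); leave alone.
- clip0: loose white nylon board clip, 30 x 14 mm, 20 mm high; origin: centre of its underside; leave alone.
- clip1: another such clip; leave alone.
- clip2: another such clip, beyond the lane; leave alone.
- chute: loose brass coin chute, an open channel 110 x 36 mm, 34 mm high, beyond the lane; origin: centre of its underside; leave alone.
- spare_switch: loose spare silver microswitch, 28 x 12 mm, 21 mm high, beyond the lane; origin: centre of its underside; leave alone.
- driver: loose screwdriver lying on the mat to the right; leave alone.
Things that resemble listed ones, but are neither listed nor needed, are in the scene too. Several things have the shape of the joystick; the one meant has the colours described above. What is shaped like the part that bears test but blue or yellow is not meant.

How it is judged:
On the way, in this order (a step that is already met when the one before it is completed fails the run):
1. the joystick base is home against the end stop, plunger pressed (x of joystick in the frame of lane above 0.081 m and value of joint plunger above 0.006 m and angle between the x axis of joystick and the x axis of lane, either way round below 0.1 rad), for 0.2 s.
2. then the green button is pressed down, the base still home (all of step 1 and value of joint test above 0.004 m), for 0.1 s.
At the end, for the whole second after the job is handed in: The joystick base stands flat and at rest on the lane's floor within 4 mm of the end stop and within 0.1 rad of square, the plunger pressed in more than 6 mm, and both buttons are up again (the green one having been pressed more than 4 mm after the base came home) (all of step 1 and z of joystick in the frame of lane below 0.012 m and angle between joystick's own z axis and vertical below 0.05 rad and linear speed of joystick below 0.01 m/s and value of joint each of test, reset below 0.001 m); the robot touches nothing.
It fails at once if anything touches an orange rail (contact force between any of rail_left, rail_right and anything else above 0.3 N).
It fails at once if the robot touches the shaft (contact force between shaft and the fingers above 0.3 N or contact force between shaft and the arm above 0.3 N).
It fails at once if the joystick base is lifted more than 6 mm or tipped more than 0.12 rad (z of joystick in the frame of lane above 0.014 m or angle between joystick's own z axis and vertical above 0.12 rad).
It fails at once if the red button is pressed (value of joint reset above 0.002 m).
It fails at once if a loose part or the scrap bin is moved more than 15 mm (distance of any of clip0, clip1, clip2, chute, spare_switch, driver, bin_rim from where it was at the start of the episode above 0.015 m).
It also fails if it takes over 51 s, if anything falls off the work surface, if the arm or the gripper's body presses on something with over 40 N, if the wrist force passes 120 N, or if a joint passes its speed limit or range.

ROBOT

A 6-joint arm with a two-finger parallel gripper is mounted at the origin on the work surface. World frame = base frame: x ahead of the robot, y to its left, z up, the work surface at z = 0. Lengths are in m, angles in rad, forces in N, time in s.
With the tool pointing down it reaches from about 0.375 to 0.9 m from the base axis. Payload 3.1 kg.
Tool frame: the origin (TCP) lies where the fingers leave the gripper's body, on its centre line; the fingertips stand manip.tip_reach ahead of it and the grasp point (between the pads) lies 54 mm ahead of it (manip.tip_reach is the distance from the TCP to the fingertips, in m); z points along the fingers, y is the direction in which the jaws open and shut (so a half turn about z gives the same grasp; the last joint's range is limited). The gripper opens to 85 mm and grips with 20 to 120 N. Pads are 22 mm wide; open, the fingers measure 114 mm over their backs; the gripper's body (76 mm by 85 mm) begins 54 mm behind the grasp point. The pads swing forward as they close: fully open they stand 13 mm farther back than shut.
Start: joints at [0.953, 0.527, 1.433, -0, 1.181, -0.178], TCP at [0.266, 0.566, 0.304] pointing down, gripper open.
Joint ranges: [-3.08, 3.08], [-0.75, 2.2], [0.22, 2.44], [-1.43, 4.57], [0, 2.65], [-2.85, 2.85]. Speed limits (rad/s): [2.79, 2.79, 3.14, 3.14, 3.14, 3.14].

INTERFACE

Orientations are given as a unit quaternion [x, y, z, w].
In Python, from station import manip, cams, order gives the robot as it stands. The module is installed in compiled form; this text tells all that it offers.
- The arm moves only by the tool drive_tool, never from a script. Its arguments are lists of equal length, an entry for each row: "linear": the shift along the tool's x, y, z in mm, a list of three; "rot": the turn, a rotation vector about the tool's x, y, z in degrees, a list of three; "hand": the finger opening in mm, from 0 to 85.4. A call has 1 to 20 rows; each row shifts and turns the pose as measured when the row begins, along the tool's axes as they then stand; what a row does not reach is not made up. A row lasts 1/12 s, in which the tool goes at most 41.7 mm and 7.16 degrees, less where a joint would pass 70% of its speed; a pose out of reach is approached as far as the arm can. A call with a gripper value outside its range is refused whole. The fingers move at their own pace and stop on an object; "force" is the grip in N (left out, the last holds). Time passes only in rows, so rows that do not move let the fingers close. It gives the time, the measured TCP pose, the force and the opening at its end, in the units of the state.
- manip.sense(): the state, without advancing time (a new reading comes with each control period).
- cams.snapshot(name): name is "scene" or "top" or "wrist"; returns the picture (400x640x3 uint8, red, green, blue); there is no depth.
- cams.camera_model(name): a dict with "vfov" (degrees; the focal length in pixels is half the picture's height over the tangent of half this angle, whatever the lens; pixels are square), "cx", "cy" (the principal point, pixels), "rvec" (rotation vector, rad) and "tvec" (3), from world to camera coordinates, as OpenCV has them. Camera axes: x right, y down, z forward; pixel columns grow to the right and rows downward; lengths in m; the calibration is good to about 2 mm. A picture is of the moment at which its call begins: read the wrist's pose just before it. camera_model takes no time and is no camera call; for the wrist camera it gives the pose at the moment of the call.
- order.sign_off(): hands the job in, once; it reports no verdict.
Trained networks look in the newest picture that a camera, given by its name, has taken for a name from the list of things; names that differ only in an ending like _2 or _b are one class to them, and where a whole thing is asked for, a point or a joint stands for the part that bears it (a point fixed in the world has none). Each returns a list of dicts, best first, with "score" (0 to 1); they miss things now and then, are a little off and sometimes report something else, mostly with a low value. They report only what shows in the picture. A call takes as long as a camera call. They do not tell look-alikes from the thing itself.
- cams.regions_of(label, camera): "pixels" (400x640 bool, what is visible of it) and "rect" ([left, top, right, bottom] in pixels, round what is visible of it).
- cams.spot_point(label, camera): "at" ([column, row] in pixels: a listed point, or the origin of a listed thing).
The state is a dict: "t": time; "q": joint angles; "qd": joint speeds; "tau": joint torques, N m; "tcp_pos": TCP position; "tool_rot": TCP orientation; "force": force on the tool from outside, world axes, zero at the start; "ft_torque": the same for the moment, N m; "finger_gap": opening from 0.0 (shut) to 1.0 (fully open).
Only numpy, scipy, OpenCV 4.12 (cv2) and the standard library are available. Lean on these libraries where they do the work, as an engineer would, in place of code of your own. Each camera call takes 0.05 s, during which the arm holds its last target. There are 200 camera calls.

## Working session

There is one attempt and no reset: what is moved stays moved. The work goes in short steps, Python scripts to look and compute and a tool call to move; the robot and the scene stay as the last step left them, time stands still between calls to the robot, and variables do not carry over. Pictures are saved under pics/ and viewed, about 8 in all and at most 12, crops included, and the job is handed in when it is done.

Besides the shell and the picture viewer there is one more tool, called after "Emit:" as name(argument=value, ...) on one line, values as JSON. drive_tool: Moves the arm, as the interface text tells. Its arguments: {"type":"object","properties":{"linear":{"type":"array","items":{"type":"array","items":{"type":"number"}}},"rot":{"type":"array","items":{"type":"array","items":{"type":"number"}}},"hand":{"type":"array","items":{"type":"number"}},"force":{"type":"number"}},"required":["linear","rot","hand"]}

```bash
mkdir -p pics; cat > h.py <<'E'
import numpy as np, cv2
from scipy.spatial.transform import Rotation as R
from station import manip, cams, order
def model(n):
    m=cams.camera_model(n); f=200/np.tan(np.radians(m["vfov"])/2)
    K=np.array([[f,0,m["cx"]],[0,f,m["cy"]],[0,0,1]]); return K,R.from_rotvec(np.ravel(m["rvec"])).as_matrix(),np.ravel(m["tvec"])
def ray(n,px,z):
    K,Rm,t=model(n); d=Rm.T@np.linalg.solve(K,[px[0],px[1],1]); c=-Rm.T@t
    return c+d*(z-c[2])/d[2]
def proj(n,P):
    K,Rm,t=model(n); p=(K@(Rm@np.atleast_2d(P).T+t[:,None])).T; return p[:,:2]/p[:,2:]
def snap(n,fn):
    im=cams.snapshot(n); cv2.imwrite("pics/"+fn,im[:,:,::-1]); return im
E
python3 - <<'E'
from h import *
s=manip.sense(); print(s["t"],s["tcp_pos"],s["tool_rot"],manip.tip_reach)
snap("top","top0.png"); snap("scene","scene0.png")
for c in ["top","scene"]:
    for l,z in [("joystick",.011),("shaft",.053),("lane",.003),("rail_left",.011),("rail_right",.011),("plunger_face",.041),("test_top",.05),("reset_top",.05)]:
        for r in cams.spot_point(l,c)[:3]: print(c,l,round(r["score"],2),np.round(r["at"],1),np.round(ray(c,r["at"],z),3))
E
```

```text
0.0 [0.26572805 0.56506556 0.30292101] [ 2.18119425e-01  9.75921470e-01 -1.01129888e-03 -4.20742466e-04] 0.0726
top joystick 0.79 [337.7 202.3] [ 0.523 -0.138  0.011]
top joystick 0.65 [371.9 142.2] [ 0.73  -0.261  0.011]
top shaft 0.63 [288.3 133.9] [0.751 0.024 0.053]
top shaft 0.47 [373.5 144.5] [ 0.709 -0.26   0.053]
top shaft 0.42 [340.2 200.1] [ 0.523 -0.144  0.053]
top lane 0.83 [309.8 206.2] [ 0.512 -0.044  0.003]
top lane 0.67 [383.6 265.1] [ 0.314 -0.282  0.003]
top lane 0.24 [299.3 186.1] [ 0.582 -0.009  0.003]
top rail_left 0.67 [305.5 226.7] [ 0.443 -0.029  0.011]
top rail_right 0.5 [300.9 190.6] [ 0.565 -0.015  0.011]
top test_top 0.59 [208.3 178.8] [0.602 0.289 0.05 ]
top test_top 0.49 [189.1 165.9] [0.648 0.355 0.05 ]
top test_top 0.42 [233.7 169.9] [0.631 0.205 0.05 ]
top reset_top 0.53 [201.6 214.6] [0.483 0.307 0.05 ]
scene joystick 0.88 [299.3 217.3] [ 0.522 -0.134  0.011]
scene shaft 0.57 [295.4 210.5] [ 0.526 -0.142  0.053]
scene shaft 0.57 [242.9 283.9] [ 0.73  -0.26   0.053]
scene shaft 0.17 [431.6 306.9] [0.786 0.186 0.053]
scene lane 0.16 [200.1 197.6] [ 0.455 -0.416  0.003]
scene rail_left 0.72 [332.3 189.6] [ 0.433 -0.044  0.011]
scene rail_right 0.75 [342.2 229.9] [ 0.561 -0.018  0.011]
scene rail_right 0.45 [249.6 161.7] [ 0.336 -0.286  0.011]
scene plunger_face 0.42 [379.2 203. ] [0.495 0.082 0.041]
scene test_top 0.54 [463.7 242.9] [0.618 0.287 0.05 ]
scene test_top 0.52 [433.3 259.9] [0.665 0.205 0.05 ]
scene test_top 0.47 [494.2 263.3] [0.674 0.354 0.05 ]
scene reset_top 0.63 [332.2 213.5] [ 0.533 -0.045  0.05 ]
scene reset_top 0.55 [460.6 200.4] [0.492 0.298 0.05 ]
```

```bash
python3 -c "
import cv2
a=cv2.imread('pics/top0.png');cv2.imwrite('pics/t.png',cv2.resize(a,(800,500)))"
```

```text
(no output)
```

View pics/top0.png

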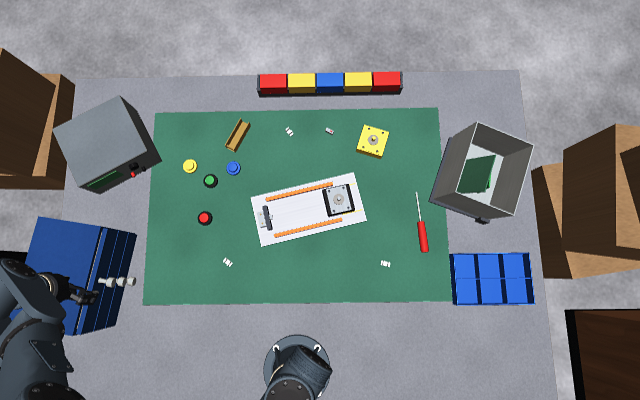

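View pics/scene0.png

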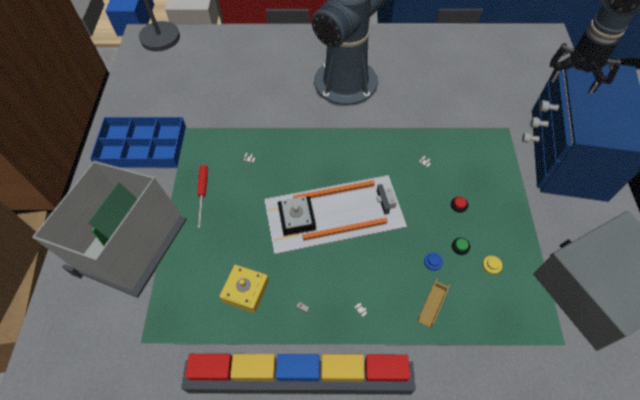

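The black base sits at top (338,201) with the lane running towards +y, and its end stop is at top (265,217). Green is at top (210,181) and red at (205,218); blue and yellow buttons are decoys. I'll turn the tool to lane axes, move in close, then refine.

Emit:
drive_tool(linear=[[0,0,0],[0,0,0],[0,0,0],[0,0,0],[0,0,0],[0,0,0],[0,0,0],[0,0,0]], rot=[[0,0,7],[0,0,7],[0,0,7],[0,0,7],[0,0,7],[0,0,7],[0,0,7],[0,0,7]], hand=[45,45,45,45,45,45,45,45])

```text
t: 1.57
tcp_pos: [0.2661, 0.5655, 0.304]
tool_rot: [0.66, 0.751, 0.0, 0.0]
force: [0.0, 0.1, 0.3]
finger_gap: 0.526
```

```bash
cat >> h.py <<'E'
def plan(target, yang, tilt=True):
    s=manip.sense(); r=R.from_quat(s["tool_rot"]); y=np.radians(yang)
    Y=np.array([np.cos(y),np.sin(y),0]); Z=np.array([0,0,-1.]); T=np.c_[np.cross(Y,Z),Y,Z]
    d=r.inv().apply(np.array(target)-s["tcp_pos"])*1000
    e=np.degrees((r.inv()*R.from_matrix(T)).as_rotvec())
    print("t",s["t"],"pos",np.round(s["tcp_pos"],4),"gap",np.round(s["finger_gap"],2),"F",np.round(s["force"],1))
    print("tool-frame mm",np.round(d,1),"rot deg",np.round(e,2))
E
python3 - <<'E'
from h import *
plan([0.52,-0.12,0.33],9.1)
# triangulate green
A=[];b=[]
for n,px in [("top",(210,181)),("scene",(461,243.5))]:
    K,Rm,t=model(n); d=Rm.T@np.linalg.solve(K,[*px,1]); d/=np.linalg.norm(d); P=np.eye(3)-np.outer(d,d); c=-Rm.T@t
    A.append(P); b.append(P@c)
print("green",np.linalg.solve(sum(A),sum(b)))
for n in ["wrist"]:
    K,Rm,t=model(n); print("cam",-Rm.T@t,Rm[2])
E
```

```text
t 1.5667 pos [0.2661 0.5655 0.304 ] gap 0.53 F [0.  0.1 0.3]
tool-frame mm [-712.4  163.9  -26. ] rot deg [ 0.01 -0.01 -1.73]
green [0.60252429 0.2919258  0.01523837]
cam [0.25415178 0.64978885 0.37473465] [ 0.04224168 -0.32336382 -0.94533141]
```

Emit:
drive_tool(linear=[[-35,9,-1],[-35,9,-1],[-35,9,-1],[-35,9,-1],[-35,9,-1],[-35,9,-1],[-35,9,-1],[-35,9,-1],[-35,9,-1],[-35,9,-1],[-35,9,-1],[-35,9,-1],[-35,9,-1],[-35,9,-1],[-35,9,-1],[-35,9,-1],[-35,9,-1],[-26,11,-8],[0,0,0],[0,0,0]], rot=[[0,0,-1],[0,0,-0.7],[0,0,0],[0,0,0],[0,0,0],[0,0,0],[0,0,0],[0,0,0],[0,0,0],[0,0,0],[0,0,0],[0,0,0],[0,0,0],[0,0,0],[0,0,0],[0,0,0],[0,0,0],[0,0,0],[0,0,0],[0,0,0]], hand=[45,45,45,45,45,45,45,45,45,45,45,45,45,45,45,45,45,45,45,45])

```text
t: 3.23
tcp_pos: [0.5372, -0.0493, 0.331]
tool_rot: [0.649, 0.761, 0.007, 0.005]
force: [-0.6, 0.1, 0.0]
finger_gap: 0.528
```

```bash
python3 - <<'E'
from h import *
plan([0.505,-0.03,0.33],9.1)
snap("wrist","w1.png")
for l,z in [("joystick",.011),("shaft",.053),("lane",.003),("rail_left",.011),("rail_right",.011),("plunger_face",.041)]:
    for r in cams.spot_point(l,"wrist")[:2]: print(l,round(r["score"],2),np.round(r["at"],1),np.round(ray("wrist",r["at"],z),4))
E
```

```text
t 3.2333 pos [ 0.5372 -0.0493  0.331 ] gap 0.53 F [-0.6  0.1  0. ]
tool-frame mm [ 24.2 -28.8   0.6] rot deg [ 0.98 -0.14 -0.03]
joystick 0.8 [303.6 230.5] [ 0.5298 -0.1405  0.011 ]
joystick 0.62 [428.9 319.5] [ 0.7259 -0.2508  0.011 ]
shaft 0.75 [300.4 242. ] [ 0.5265 -0.1355  0.053 ]
lane 0.71 [296.7 146.9] [ 0.5052 -0.0353  0.003 ]
rail_left 0.94 [239.1 141.6] [ 0.4383 -0.0383  0.011 ]
rail_right 0.57 [347.  135.2] [ 0.5617 -0.0109  0.011 ]
plunger_face 0.7 [143.9 304.1] [ 0.3424 -0.258   0.041 ]
plunger_face 0.64 [282.1  35.4] [0.4781 0.0777 0.041 ]
```

View pics/w1.png

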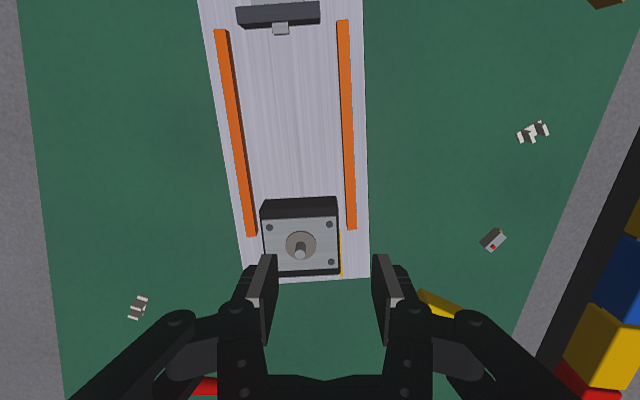

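```bash
cat > fit.py <<'E'
from h import *
from scipy.optimize import minimize
def hull(cam,M,boxes):
    m=np.zeros((400,640),np.uint8); K,Rm,t=cam
    for (cx,cy,z0,lx,ly,h) in boxes:
        P=np.array([[cx+a*lx/2,cy+b*ly/2,z0+c*h] for a in(-1,1) for b in(-1,1) for c in(0,1)])
        x,y,a=M; W=np.c_[x+P[:,0]*np.cos(a)-P[:,1]*np.sin(a),y+P[:,0]*np.sin(a)+P[:,1]*np.cos(a),P[:,2]]
        p=(K@(Rm@W.T+t[:,None])).T; p=p[:,:2]/p[:,2:]
        q=cv2.convexHull((p*16).astype(np.float32)).astype(np.int32); cv2.fillConvexPoly(m,q,255,cv2.LINE_AA,4)
    return m/255.
def fit(mask,boxes,x0,cam,ign=None):
    w=np.ones(mask.shape) if ign is None else 1.-ign
    def c(u):
        m=hull(cam,[u[0]/1000,u[1]/1000,u[2]/100],boxes); return (np.abs(m-mask)*w).sum()/(mask*w).sum()
    u0=np.array([x0[0]*1000,x0[1]*1000,x0[2]*100])
    for s in (8,2):
        r=minimize(c,u0,method="Nelder-Mead",options=dict(initial_simplex=np.vstack([u0]+[u0+s*e for e in np.eye(3)]),xatol=.02,fatol=1e-5)); u0=r.x
    return np.array([u0[0]/1000,u0[1]/1000,u0[2]/100]),r.fun
Z=.003
rails=[(.015,s*.062,Z+.008,.230,.012,.018) for s in(1,-1)]
base=[(0,0,Z+.008,.09,.09,.04)]
def measure(n,ign_rect=None,l0=(.503,-.042,1.73),j0=(.525,-.138,1.73)):
    cam=model(n); im=cams.snapshot(n); h=cv2.cvtColor(im,cv2.COLOR_RGB2HSV)
    o=((h[...,0]>5)&(h[...,0]<20)&(h[...,1]>150)&(h[...,2]>60)).astype(float)
    near=hull(cam,l0,[(0,0,Z,.37,.19,.05)])>0; o*=near
    L,e=fit(o,rails,l0,cam); print("lane",np.round(L,4),"err",round(e,3))
    rg=cams.regions_of("joystick",n); 
    c=proj(n,[j0[0],j0[1],.05])[0].astype(int)
    rg=[r for r in rg if r["rect"][0]<=c[0]<=r["rect"][2] and r["rect"][1]<=c[1]<=r["rect"][3]]
    ign=np.zeros((400,640))
    if ign_rect: a,b,cc,d=ign_rect; ign[b:d,a:cc]=1
    sh=hull(cam,[*j0],[(0,0,Z+.048,.03,.03,.03)])>0
    J,e2=fit(rg[0]["pixels"].astype(float),base,j0,cam,ign); print("joy",np.round(J,4),"err",round(e2,3))
    d=J[:2]-L[:2]; cc,ss=np.cos(L[2]),np.sin(L[2])
    print("joy in lane mm",np.round([1000*(cc*d[0]+ss*d[1]),1000*(-ss*d[0]+cc*d[1])],1),"yaw",round(J[2]-L[2],3))
    return L,J
def inlane(L,x,y): c,s=np.cos(L[2]),np.sin(L[2]); return np.array([L[0]+c*x-s*y,L[1]+s*x+c*y])
E
python3 - <<'E'
from fit import *
L,J=measure("wrist",(230,250,278,400))
print("y angle",np.degrees(L[2])-90, "start", inlane(L,-.19,0),"home",inlane(L,.085,0))
print("Jback centre",inlane(J,-.045,0))
measure("top"); plan([*inlane(L,-.19,0),.2],np.degrees(L[2])-90)
E
```

```text
lane [ 0.5046 -0.0406  1.7987] err 0.289
joy [ 0.5283 -0.1422  1.7804] err 0.054
joy in lane mm [-1.043e+02 -1.000e-01] yaw -0.018
y angle 13.056703607601676 start [ 0.54753695 -0.22566428] home [0.48541026 0.04222614]
Jback centre [ 0.53767062 -0.18618204]
lane [ 0.5017 -0.0383  1.821 ] err 4.165
joy [ 0.5254 -0.1372  1.7501] err 0.13
joy in lane mm [-101.7    1.5] yaw -0.071
t 3.7833 pos [ 0.5368 -0.0474  0.3312] gap 0.53 F [0.5 1.1 0.4]
tool-frame mm [-177.9  -20.4  130.5] rot deg [ 0.99 -0.08 -3.78]
```

Emit:
drive_tool(linear=[[0,0,0],[-30,-4,5],[-30,-4,20],[-30,-4,30],[-30,-4,30],[-30,-4,25],[-28,-1,20],[0,0,0],[0,0,0]], rot=[[1,0,-3.8],[0,0,0],[0,0,0],[0,0,0],[0,0,0],[0,0,0],[0,0,0],[0,0,0],[0,0,0]], hand=[45,45,45,45,45,45,45,45,45])

```text
t: 4.53
tcp_pos: [0.5621, -0.2299, 0.1985]
tool_rot: [0.617, 0.787, 0.003, 0.004]
force: [-0.9, 0.7, -0.2]
finger_gap: 0.526
```

```bash
python3 - <<'E'
from fit import *
im=cv2.imread("pics/w1.png"); 
snap("wrist","w2.png")
L,J=measure("wrist",(0,250,640,400),l0=(.5046,-.0406,1.7987),j0=(.528,-.142,1.78))
a=np.degrees(L[2])-90
print(a,inlane(L,-.19,0)); plan([*inlane(J,-.085,0),.107],a)
im=cams.snapshot("wrist")[:,:,::-1].copy(); cam=model("wrist")
for M,b,c in ((L,rails,(255,0,0)),(J,base,(0,255,0))):
    for bb in b:
        m=(hull(cam,M,[bb])>.5).astype(np.uint8); cv2.drawContours(im,cv2.findContours(m,0,1)[0],-1,c,1)
cv2.imwrite("pics/w2o.png",im)
E
```

```text
lane [ 0.504  -0.0385  1.798 ] err 0.171
joy [ 0.5277 -0.1396  1.7793] err 0.019
joy in lane mm [-103.9   -0.3] yaw -0.019
13.016646766646616 [ 0.54674706 -0.2235729 ]
t 4.6833 pos [ 0.5625 -0.2284  0.2004] gap 0.53 F [0.5 1.1 0.6]
tool-frame mm [ 10.1 -16.4  93.2] rot deg [0.61 0.28 0.87]
```

View pics/w2o.png

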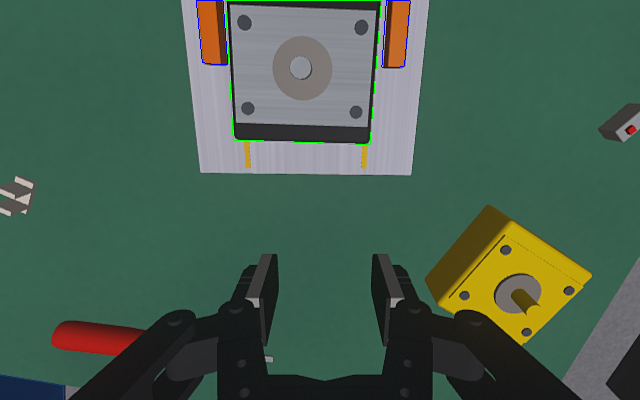

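Emit:
drive_tool(linear=[[5,-8,10],[5,-8,20],[0,0,22],[0,0,22],[0,0,22],[0,0,0],[0,0,0]], rot=[[0.6,0.3,0.9],[0,0,0],[0,0,0],[0,0,0],[0,0,0],[0,0,0],[0,0,0]], hand=[45,45,45,45,45,45,45])

```text
t: 5.32
tcp_pos: [0.5447, -0.2143, 0.1085]
tool_rot: [0.62, 0.785, 0.0, 0.005]
force: [0.9, -0.2, 0.8]
finger_gap: 0.531
```

```bash
python3 - <<'E'
from h import *
L=(.504,-.0385,1.798)
from fit import inlane
plan([*inlane(L,-.16,0),.104],13.02)
E
```

```text
t 5.3167 pos [ 0.5447 -0.2143  0.1085] gap 0.53 F [ 0.9 -0.2  0.8]
tool-frame mm [20.5  0.1  4.4] rot deg [0.35 0.38 0.34]
```

Emit:
drive_tool(linear=[[4,0,2],[5,0,2],[5,0,0],[5,0,0],[6,0,0],[7,0,0],[7,0,0],[7,0,0],[7,0,0],[7,0,0],[7,0,0],[0,0,0]], rot=[[0.3,0.3,0.3],[0,0,0],[0,0,0],[0,0,0],[0,0,0],[0,0,0],[0,0,0],[0,0,0],[0,0,0],[0,0,0],[0,0,0],[0,0,0]], hand=[45,45,45,45,45,45,45,45,45,45,45,45])

```text
t: 6.32
tcp_pos: [0.5319, -0.1444, 0.1104]
tool_rot: [0.621, 0.784, 0.0, 0.009]
force: [0.4, -0.3, 0.9]
finger_gap: 0.527
```

```bash
python3 - <<'E'
from fit import *
L=(.504,-.0385,1.798)
plan([*inlane(L,.029,0),.104],13.02)
snap("wrist","w3.png")
c=inlane(L,-.06,0); measure("wrist",(0,250,640,400),l0=L,j0=(c[0],c[1],1.79))
E
```

```text
t 6.3167 pos [ 0.5319 -0.1444  0.1104] gap 0.53 F [ 0.4 -0.3  0.9]
tool-frame mm [138.5  -3.    4.4] rot deg [0.66 0.83 0.15]
lane [ 0.5042 -0.0388  1.7969] err 0.235
joy [ 0.5185 -0.0904  1.7979] err 0.025
joy in lane mm [-53.5  -2.5] yaw 0.001
```

View pics/w3.png

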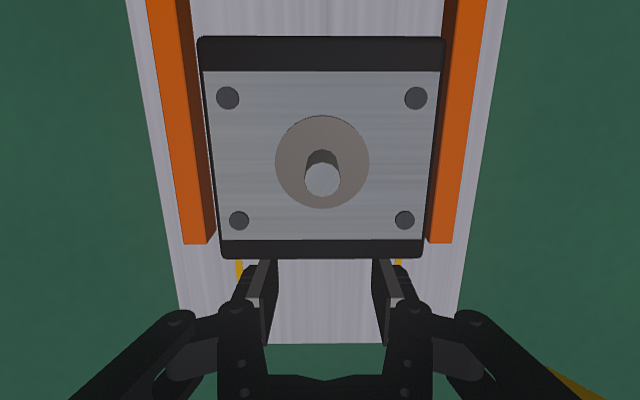

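Emit:
drive_tool(linear=[[5,0,2],[6,-0.4,2],[7,-0.4,1],[7,-0.4,0.5],[7,-0.4,0.5],[7,-0.4,0.3],[7,-0.4,0.3],[7,-0.4,0.3],[7,-0.4,0.3],[7,-0.4,0.3],[0,0,0]], rot=[[0.5,0.6,0.1],[0,0.2,0],[0,0,0],[0,0,0],[0,0.2,0],[0,0,0],[0,0,0],[0,0.2,0],[0,0,0],[0,0,0],[0,0,0]], hand=[45,45,45,45,45,45,45,45,45,45,45])

```text
t: 7.38
tcp_pos: [0.5264, -0.0944, 0.1082]
tool_rot: [0.621, 0.783, 0.003, 0.019]
force: [0.7, 0.4, -0.8]
finger_gap: 0.524
```

```bash
python3 - <<'E'
from fit import *
L=(.504,-.0385,1.798)
plan([*inlane(L,.029,0),.104],13.02)
c=inlane(L,.015,0); measure("wrist",(0,250,640,400),l0=L,j0=(c[0],c[1],1.79))
E
```

```text
t 7.3833 pos [ 0.5264 -0.0944  0.1082] gap 0.52 F [ 0.7  0.4 -0.8]
tool-frame mm [88.6 -9.1  1.5] rot deg [1.64 1.54 0.15]
lane [ 0.5016 -0.0276  1.8045] err 0.396
joy [ 0.5132 -0.0409  1.804 ] err 0.026
joy in lane mm [-15.7  -8.3] yaw -0.0
```

Emit:
drive_tool(linear=[[6,-1.8,0.8],[6,-1.8,0.8],[6,-1.8,0.8]], rot=[[0.5,0.5,0],[0.5,0.5,0],[0.5,0.5,0]], hand=[45,45,45])

```text
t: 7.73
tcp_pos: [0.5234, -0.0834, 0.1074]
tool_rot: [0.621, 0.783, 0.002, 0.01]
force: [2.1, -4.8, 3.3]
finger_gap: 0.525
```

```bash
python3 - <<'E'
from fit import *
L=(.504,-.0385,1.798)
plan([*inlane(L,.029,0),.104],13.02)
E
```

```text
t 7.7333 pos [ 0.5234 -0.0834  0.1074] gap 0.53 F [ 2.1 -4.8  3.3]
tool-frame mm [77.1 -8.7  2.3] rot deg [0.87 0.72 0.14]
```

Emit:
drive_tool(linear=[[6,-3.5,1],[6,-3.5,1],[6,-3.5,1]], rot=[[0.4,0.4,0],[0.4,0.3,0],[0.3,0.3,0.1]], hand=[45,45,45])

```text
t: 7.98
tcp_pos: [0.5188, -0.0741, 0.1073]
tool_rot: [0.623, 0.782, 0.003, 0.01]
force: [2.5, -5.1, 4.6]
finger_gap: 0.527
```

```bash
python3 - <<'E'
from fit import *
L=(.504,-.0385,1.798)
plan([*inlane(L,.029,0),.104],13.02)
c=inlane(L,.01,-.006); measure("wrist",(0,250,640,400),l0=L,j0=(c[0],c[1],1.79))
E
```

```text
t 7.9833 pos [ 0.5188 -0.0741  0.1073] gap 0.53 F [ 2.5 -5.1  4.6]
tool-frame mm [67.  -6.5  2.5] rot deg [ 0.97  0.65 -0.06]
lane [ 0.4966 -0.0062  1.8043] err 0.292
joy [ 0.5054 -0.0201  1.7909] err 0.024
joy in lane mm [-15.5  -5.3] yaw -0.013
```

Emit:
drive_tool(linear=[[7,-3.5,1.5],[7,-3.5,1.5],[7,-3.5,1.5],[7,-3.5,1.5],[7,-3.5,1.5]], rot=[[0.4,0.4,0],[0.4,0.4,0],[0.4,0.3,0],[0.3,0.3,0],[0.3,0.3,0]], hand=[45,45,45,45,45])

```text
t: 8.5
tcp_pos: [0.5116, -0.0555, 0.1061]
tool_rot: [0.623, 0.782, 0.006, 0.013]
force: [2.6, -8.4, 7.3]
finger_gap: 0.53
```

```bash
cat > chk.py <<'E'
from fit import *
import sys
L=(.504,-.0385,1.798)
plan([*inlane(L,.029,0),.104],13.02)
c=inlane(L,float(sys.argv[1])/1000,float(sys.argv[2])/1000)
L2,J=measure("wrist",(0,250,640,400),l0=L,j0=(c[0],c[1],1.79))
d=J[:2]-np.array(L[:2]); cc,ss=np.cos(L[2]),np.sin(L[2])
print("fixed-lane x,y",1000*(cc*d[0]+ss*d[1]),1000*(cc*d[1]-ss*d[0]),"yaw",J[2]-L[2])
E
python3 chk.py 45 -2
```

```text
t 8.5 pos [ 0.5116 -0.0555  0.1061] gap 0.53 F [ 2.6 -8.4  7.3]
tool-frame mm [47.3 -3.7  1.4] rot deg [ 1.42  0.73 -0.13]
lane [0.4924 0.012  1.8028] err 0.259
joy [ 4.9940e-01 -1.3000e-03  1.7987e+00] err 0.027
joy in lane mm [-14.6  -3.7] yaw -0.004
fixed-lane x,y 37.289455334472244 -3.9053927264791968 yaw 0.0007014863012553274
```

Emit:
drive_tool(linear=[[7,-3.5,1],[7,-3.5,1],[7,-3.5,1],[7,-3.5,1],[7,-3.3,1],[7,-3,1],[7,-3,1],[7,-3,1]], rot=[[0.5,0.4,0],[0.5,0.4,0],[0.4,0.3,0],[0.4,0.3,0],[0.4,0.3,0],[0.4,0.3,0],[0.4,0.3,0],[0.4,0.3,0]], hand=[45,45,45,45,45,45,45,45])

```text
t: 9.27
tcp_pos: [0.4979, -0.0205, 0.1056]
tool_rot: [0.625, 0.78, 0.006, 0.008]
force: [1.9, -7.7, 6.0]
finger_gap: 0.525
```

```bash
python3 chk.py 67 0
```

```text
t 9.2667 pos [ 0.4979 -0.0205  0.1056] gap 0.52 F [ 1.9 -7.7  6. ]
tool-frame mm [10.1  1.8  1.6] rot deg [ 1.13  0.25 -0.42]
lane [ 0.5046 -0.0402  1.7974] err 0.52
joy [0.4859 0.0342 1.793 ] err 0.024
joy in lane mm [76.7  1.5] yaw -0.004
fixed-lane x,y 74.94613383471126 1.2749997866476521 yaw -0.004995856255968656
```

Emit:
drive_tool(linear=[[5,-1.5,1],[5,-1.5,1],[5,-1.5,0.5],[5,-1.5,0.5],[5,-1,0.5]], rot=[[0.3,0.2,0],[0.3,0.2,0],[0.2,0.2,0],[0.2,0.2,0],[0.2,0.2,0]], hand=[45,45,45,45,45])

```text
t: 9.78
tcp_pos: [0.4972, -0.0114, 0.1055]
tool_rot: [0.62, 0.785, 0.003, 0.013]
force: [-3.0, -26.9, 1.9]
finger_gap: 0.524
```

```bash
python3 chk.py 83 0; python3 -c "
from h import *
snap('wrist','w4.png')"
```

```text
t 9.7833 pos [ 0.4972 -0.0114  0.1055] gap 0.52 F [ -3.  -26.9   1.9]
tool-frame mm [1.1 0.5 1.5] rot deg [1.14 0.94 0.39]
lane [ 0.5046 -0.0403  1.7987] err 0.546
joy [0.4845 0.0423 1.8004] err 0.026
joy in lane mm [85.   0.8] yaw 0.002
fixed-lane x,y 83.12271134651543 0.7581115799917687 yaw 0.002418097998107216
```

View pics/w4.png

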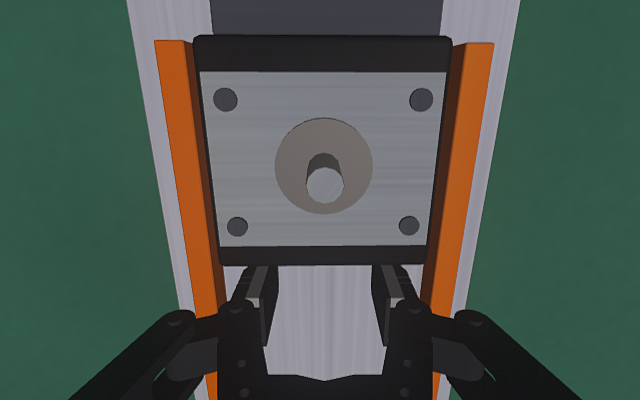

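Base is against the stop at lane x of about 83–85 mm, with 27 N of reaction. Backing off, lifting, and heading over the green button.

Emit:
drive_tool(linear=[[-6,0,0],[-12,0,0],[-14,0,-2],[-5,0,-20],[0,0,-35],[0,0,-35],[0,0,-30],[0,0,-15],[20,12,0],[35,20,0],[38,24,0],[38,24,0],[38,24,0],[38,24,0],[38,24,0],[30,20,0],[10,5,0],[0,0,0],[0,0,0]], rot=[[0.4,0.3,0],[0.4,0.3,0.2],[0.3,0.3,0.2],[0,0,0],[0,0,0],[0,0,0],[0,0,0],[0,0,0],[0,0,0],[0,0,0],[0,0,0],[0,0,0],[0,0,0],[0,0,0],[0,0,0],[0,0,0],[0,0,0],[0,0,0],[0,0,0]], hand=[45,45,45,45,45,45,0,0,0,0,0,0,0,0,0,0,0,0,0])

```text
t: 11.52
tcp_pos: [0.6078, 0.2596, 0.2426]
tool_rot: [0.629, 0.777, -0.006, -0.026]
force: [-0.8, 0.0, -0.1]
finger_gap: -0.001
```

```bash
cat > g.py <<'E'
from h import *
im=cams.snapshot("wrist"); cam=model("wrist"); h=cv2.cvtColor(im,cv2.COLOR_RGB2HSV)
m=((h[...,0]>48)&(h[...,0]<75)&(h[...,1]>190)).astype(np.uint8); m=cv2.morphologyEx(m,cv2.MORPH_OPEN,np.ones((3,3)))
n,lab,st,ce=cv2.connectedComponentsWithStats(m)
for i in range(1,n):
    if st[i,4]>60: print("green blob",st[i],np.round(ce[i],1),np.round(ray("wrist",ce[i],.03),4))
for l in ("test_top","reset_top"):
    for r in cams.spot_point(l,"wrist")[:4]:
        p=np.round(r["at"]).astype(int); print(l,round(r["score"],2),p,im[min(p[1],399),min(p[0],639)],np.round(ray("wrist",r["at"],.03),4))
import sys
cv2.imwrite("pics/"+sys.argv[1],im[:,:,::-1])
K,Rm,t=cam; print("cam",-Rm.T@t); plan([.60,.29,.2],13.02)
E
python3 g.py g1.png
```

```text
test_top 0.9 [341 159] [ 52 144  75] [0.6056 0.2903 0.03  ]
test_top 0.83 [369 248] [ 40  84 167] [0.65   0.2137 0.03  ]
test_top 0.81 [423  87] [211 203  43] [0.6573 0.3614 0.03  ]
reset_top 0.83 [199 108] [194  36  29] [0.4797 0.3067 0.03  ]
cam [0.59229839 0.34052576 0.31575899]
t 11.6667 pos [0.6079 0.2576 0.243 ] gap -0.0 F [-0.1 -0.6  0.5]
tool-frame mm [31.9  0.7 44. ] rot deg [-2.35 -1.84 -1.12]
```

View pics/g1.png

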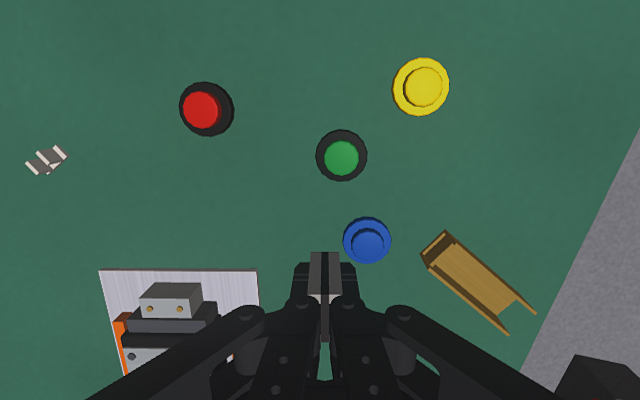

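Emit:
drive_tool(linear=[[8,1,10],[12,2,20],[12,2,25],[0,0,13],[0,0,0],[0,0,0]], rot=[[-1.2,-0.9,-0.6],[-1.2,-0.9,-0.5],[0,0,0],[0,0,0],[0,0,0],[0,0,0]], hand=[0,0,0,0,0,0])

```text
t: 12.17
tcp_pos: [0.6058, 0.2794, 0.1763]
tool_rot: [0.628, 0.778, -0.0, 0.002]
force: [0.2, -0.2, 0.4]
finger_gap: 0.001
```

```bash
python3 g.py g2.png; python3 - <<'E'
from h import *
plan([.6055,.2905,.125],13.02)
s=manip.sense(); tip=s["tcp_pos"]+R.from_quat(s["tool_rot"]).apply([0,0,.0726]); print("tip",tip, proj("wrist",tip))
E
```

```text
test_top 0.8 [365 300] [ 38  81 169] [0.6521 0.2157 0.03  ]
test_top 0.7 [327 197] [ 46 142  71] [0.6052 0.2913 0.03  ]
test_top 0.63 [432 108] [215 205  40] [0.6573 0.3635 0.03  ]
reset_top 0.83 [145 136] [197  36  30] [0.4812 0.3079 0.03  ]
cam [0.58682718 0.36233099 0.24690783]
t 12.3167 pos [0.6067 0.2799 0.1776] gap 0.0 F [0.2 0.9 0.7]
tool-frame mm [ 11.3  -4.3 -22.5] rot deg [ 0.29  0.14 -0.81]
t 12.3167 pos [0.6067 0.2799 0.1776] gap 0.0 F [0.2 0.9 0.7]
tool-frame mm [10.8  0.8 52.6] rot deg [ 0.29  0.14 -0.81]
tip [0.60712199 0.27978198 0.10497373] [[326.06424735 268.85227342]]
```

View pics/g2.png

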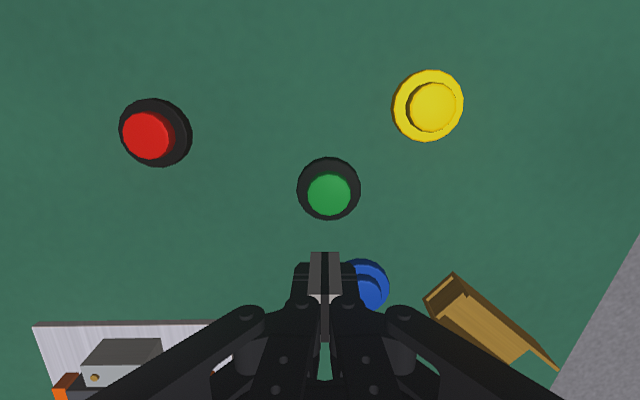

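Emit:
drive_tool(linear=[[6,0,0],[6,0,5],[0,0,15],[0,0,15],[0,0,10],[0,0,0]], rot=[[0.3,0.1,-0.4],[0,0,-0.4],[0,0,0],[0,0,0],[0,0,0],[0,0,0]], hand=[0,0,0,0,0,0])

```text
t: 12.82
tcp_pos: [0.6079, 0.294, 0.1374]
tool_rot: [0.622, 0.783, 0.005, 0.004]
force: [-0.6, -0.5, -1.1]
finger_gap: 0.002
```

```bash
python3 - <<'E'
from h import *
plan([.6055,.2915,.115],13.02)
E
```

```text
t 12.8167 pos [0.6079 0.294  0.1374] gap 0.0 F [-0.6 -0.5 -1.1]
tool-frame mm [-2.  -3.2 22.3] rot deg [ 0.73 -0.06  0.04]
```

Emit:
drive_tool(linear=[[-1,-1.5,6],[-1,-1.5,6],[0,0,4],[0,0,4]], rot=[[0.4,0,0],[0.2,0,0],[0,0,0],[0,0,0]], hand=[0,0,0,0])

```text
t: 13.15
tcp_pos: [0.6063, 0.2924, 0.1176]
tool_rot: [0.622, 0.783, 0.002, 0.001]
force: [1.1, 0.3, 0.2]
finger_gap: -0.003
```

Emit:
drive_tool(linear=[[0,0,3],[0,0,3]], rot=[[0,0,0],[0,0,0]], hand=[0,0])

```text
t: 13.32
tcp_pos: [0.6064, 0.2923, 0.1111]
tool_rot: [0.622, 0.783, 0.002, 0.001]
force: [0.0, 0.4, 0.1]
finger_gap: 0.003
```

Tip at z of about 0.0385, no contact yet.

Emit:
drive_tool(linear=[[0,0,3],[0,0,3]], rot=[[0,0,0],[0,0,0]], hand=[0,0])

```text
t: 13.48
tcp_pos: [0.6067, 0.2923, 0.1048]
tool_rot: [0.622, 0.783, 0.003, 0.001]
force: [0.0, 0.4, -0.3]
finger_gap: -0.004
```

Emit:
drive_tool(linear=[[0,0,2],[0,0,2]], rot=[[0,0,0],[0,0,0]], hand=[0,0])

```text
t: 13.65
tcp_pos: [0.6068, 0.2923, 0.1002]
tool_rot: [0.622, 0.783, 0.003, 0.001]
force: [0.4, 0.0, 0.5]
finger_gap: 0.002
```

Emit:
drive_tool(linear=[[0,0,2],[0,0,2]], rot=[[0,0,0],[0,0,0]], hand=[0,0])

```text
t: 13.82
tcp_pos: [0.6068, 0.2923, 0.096]
tool_rot: [0.622, 0.783, 0.003, 0.001]
force: [-1.3, -0.3, 1.6]
finger_gap: -0.002
```

Emit:
drive_tool(linear=[[0,0,2],[0,0,2]], rot=[[0,0,0],[0,0,0]], hand=[0,0])

```text
t: 13.98
tcp_pos: [0.6068, 0.2923, 0.0924]
tool_rot: [0.622, 0.783, 0.003, 0.001]
force: [-1.0, -1.3, 4.8]
finger_gap: -0.001
```

Emit:
drive_tool(linear=[[0,0,2],[0,0,2],[0,0,2]], rot=[[0,0,0],[0,0,0],[0,0,0]], hand=[0,0,0])

```text
t: 14.23
tcp_pos: [0.6069, 0.2924, 0.0916]
tool_rot: [0.622, 0.783, 0.002, 0.001]
force: [-3.1, -1.2, 11.0]
finger_gap: -0.001
```

Emit:
drive_tool(linear=[[0,0,2],[0,0,2],[0,0,2]], rot=[[0,0,0],[0,0,0],[0,0,0]], hand=[0,0,0])

```text
t: 14.48
tcp_pos: [0.6069, 0.2924, 0.0916]
tool_rot: [0.621, 0.784, 0.002, 0.002]
force: [-3.7, -1.7, 10.3]
finger_gap: -0.003
```

Bottomed out at 11 N with no further travel. Release, rise, and check.

Emit:
drive_tool(linear=[[0,0,-5],[0,0,-15],[0,0,-30],[0,0,-35],[0,0,-35],[0,0,-20],[-25,-10,0],[-35,-15,0],[-35,-15,0],[-25,-5,0],[0,0,0],[0,0,0]], rot=[[0,0,0],[0,0,0],[0,0,0],[0,0,0],[0,0,0],[0,0,0],[0,0,0],[0,0,0],[0,0,0],[0,0,0],[0,0,0],[0,0,0]], hand=[0,0,0,0,0,0,0,0,0,0,0,0])

```text
t: 15.48
tcp_pos: [0.5914, 0.1632, 0.2472]
tool_rot: [0.619, 0.785, 0.009, 0.007]
force: [0.4, 0.6, 0.2]
finger_gap: 0.003
```

```bash
python3 chk.py 84 0; python3 -c "
from h import *
snap('wrist','w9.png')"
```

```text
t 15.4833 pos [0.5914 0.1632 0.2472] gap 0.0 F [0.4 0.6 0.2]
tool-frame mm [-146.8 -134.8  140.3] rot deg [1.25 0.   0.42]
lane [ 0.5031 -0.045   1.774 ] err 1.584
joy [0.4811 0.0238 1.7942] err 0.269
joy in lane mm [71.8  7.8] yaw 0.02
fixed-lane x,y 65.84904054446136 8.315508759772015 yaw -0.0038310869526962943
```

View pics/w9.png

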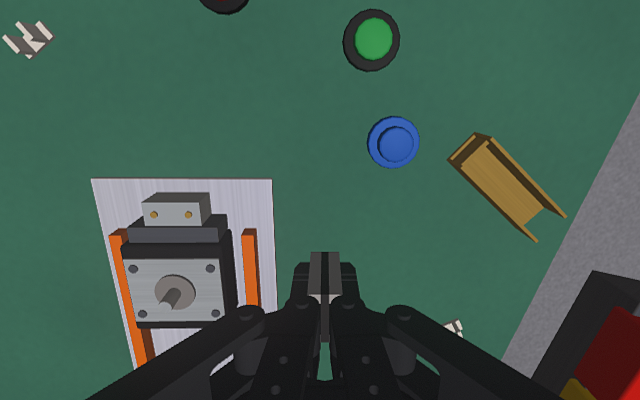

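The green cap stands up again at (374,38), and the base appears to touch the stop. The fingers hid part of the base in that fit, so I'll move for one clear re-measurement.

Emit:
drive_tool(linear=[[-10,-30,-5],[-15,-35,-10],[-15,-35,-10],[-5,-25,-5],[0,0,0],[0,0,0]], rot=[[0.6,0,0],[0.6,0,0.4],[0,0,0],[0,0,0],[0,0,0],[0,0,0]], hand=[0,0,0,0,0,0])

```text
t: 16.13
tcp_pos: [0.4776, 0.0974, 0.2743]
tool_rot: [0.616, 0.787, 0.001, -0.0]
force: [1.4, 0.0, 0.1]
finger_gap: 0.002
```

```bash
python3 chk.py 84 0; python3 - <<'E'
from h import *
im=snap('wrist','w10.png'); cv2.imwrite('pics/w10c.png',cv2.resize(im[0:300,170:470,::-1],(600,600)))
E
```

```text
t 16.1333 pos [0.4776 0.0974 0.2743] gap 0.0 F [1.4 0.  0.1]
tool-frame mm [-109.6   -6.9  170.1] rot deg [ 0.12 -0.11  0.87]
lane [ 0.5048 -0.0418  1.7945] err 0.878
joy [0.4875 0.0307 1.8122] err 0.034
joy in lane mm [74.6  0.8] yaw 0.018
fixed-lane x,y 71.1835493266213 0.5019149422684447 yaw 0.014225511214581266
```

View pics/w10c.png

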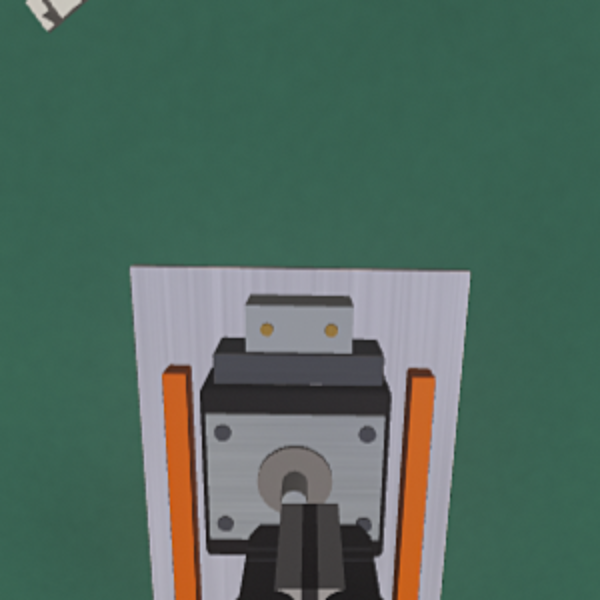

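```bash
python3 - <<'E'
from fit import *
L=(.504,-.0385,1.798)
im=cams.snapshot("wrist")[:,:,::-1]
def P(x,y,z): return proj("wrist",[*inlane(L,x,y),z])[0]
for n,p in [("stop near top",(.130,0,.045)),("stop far? plate end",(.180,0,.011)),("base85 front top",(.130,0,.051)),("base81 front top",(.126,0,.051)),("base85 front L",(.130,.045,.051)),("base85 front R",(.130,-.045,.051)),("base85 back",(.04,.045,.051)),("base81 back",(.036,.045,.051)),("rail end L top",(.130,.062,.029)),("plunger top at stop",(.130,0,.038)),("stopL",(.130,.04,.045)),("stopR",(.130,-.04,.045))]: print(n,np.round(P(*p),1))
a=im[165:290,260:380]; z=cv2.resize(a,None,fx=5,fy=5,interpolation=cv2.INTER_NEAREST)[:600]
z=cv2.convertScaleAbs(z,alpha=2.2,beta=10); cv2.imwrite("pics/z.png",z)
E
```

```text
stop near top [317.9 190.4]
stop far? plate end [318.9 132.1]
base85 front top [317.8 192.3]
base81 front top [317.8 196.4]
base85 front L [269.2 191.6]
base85 front R [366.3 193. ]
base85 back [272.6 276.4]
base81 back [272.7 279.8]
rail end L top [255.4 184.7]
plunger top at stop [318.  188.3]
stopL [275.5 189.8]
stopR [360.3 191. ]
```

View pics/z.png

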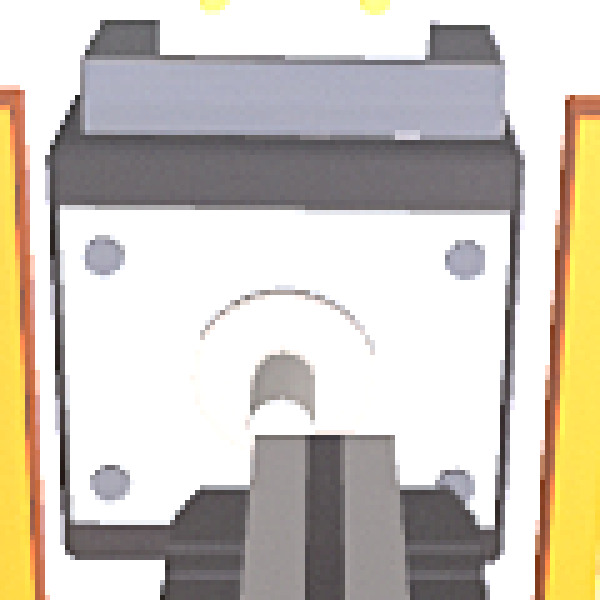

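```bash
python3 - <<'E'
from fit import *
L=(.504,-.0385,1.798)
def lx(px,z): p=ray("wrist",px,z)[:2]-np.array(L[:2]); return 1000*(np.cos(L[2])*p[0]+np.sin(L[2])*p[1])
print("plate front/back",lx((318,206.7),.053),lx((280,269.9),.053),"mid",(lx((318,206.7),.053)+lx((280,269.9),.053))/2)
print("stop edge (130)",lx((318,192.2),.045),"plate end(180)",lx((318,133.7),.011),"base back top",lx((276,276.4),.051))
im=cv2.imread("pics/w10.png"); print(im[180:215,318].mean(1).astype(int)); print(im[255:285,284].mean(1).astype(int))
print([tuple(im[r,341]) for r in range(188,196)])
E
```

```text
plate front/back 116.57297063781832 48.75824829488666 mid 82.66560946635249
stop edge (130) 128.24270636911052 plate end(180) 178.405582855558 base back top 39.992031897664994
[ 77  79  77  76  78  78  77  76  76  76  78  73  52  32  38  42  45  46
  46  46  46  46  46  45  45  43  42 101 152 144 145 144 140 143 144]
[153 151 146 109  62  75  75  75  72  68 105 153 153 148 105  31  40  42
  42  41  39  25 116 190 178 176 176 175 175 175]
[(np.uint8(83), np.uint8(74), np.uint8(74)), (np.uint8(83), np.uint8(76), np.uint8(75)), (np.uint8(83), np.uint8(76), np.uint8(75)), (np.uint8(84), np.uint8(77), np.uint8(76)), (np.uint8(74), np.uint8(68), np.uint8(68)), (np.uint8(32), np.uint8(31), np.uint8(33)), (np.uint8(38), np.uint8(36), np.uint8(38)), (np.uint8(42), np.uint8(39), np.uint8(41))]
```

With the 1.7 mm bias (read from the stop edge and plate end) removed, the base is at x of about 84.4 mm. That is home, so I'm handing in.

```bash
python3 -c "
from h import *
s=manip.sense(); print(s['t'],s['tcp_pos'],s['force']); print(order.sign_off())"
```

```text
16.3333 [0.47903791 0.09747331 0.27379426] [1.65592591e-04 7.31590238e-01 5.30108321e-01]
the job is handed in; nothing more can be done
None
```

I pushed the joystick base home against the end stop, then pressed the green button fully down and released it. The job was handed in at 16.3 s with the arm clear of everything. `sign_off` gave no verdict, so I don't know whether the run passed.

- **Push:** I used two half-open fingertips on the back face. Halfway down the lane the base drifted to about 8 mm off centre, leaving roughly 2.6 mm to a rail. I steered it back to within about 1 mm of the middle. Neither force readings nor pictures showed a rail contact, but I had no direct rail sensor.
- **Base home:** The stop pushed back with about 27 N when the base arrived. The last picture puts it at lane x ≈ 84–86 mm, square within about 0.015 rad, with no gap to the stop. I could not see the plunger itself, so I take it as pressed from the base position.
- **Green button:** It stopped moving at about 11 N, well above its 4 N spring, after roughly 5–6 mm of travel. The green cap looked up again in the picture afterwards. I never went near the red button, and no loose part was near the fingers' path.
- **Checks that disagreed:** Two automatic fits after the push gave lane x of about 66–72 mm (up to 75 mm by one fit's own lane estimate), because the fingers and the stop hid part of the base. I set those aside for the edge measurement corrected against the stop and the lane plate's end.

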